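# Fetch the footrest from under the drying booth's shutter and crate it with its mate

### The arm

A 7-joint arm with a two-finger parallel gripper is mounted at the origin on the work surface. World frame = base frame: x ahead of the robot, y to its left, z up, the work surface at z = 0. Lengths are in m, angles in rad, forces in N, time in s.
With the tool pointing down it reaches from about 0.4 to 0.85 m from the base axis. Payload 4.5 kg.
Tool frame: the origin (TCP) lies at the very end of the fingers, on their centre line; the grasp point (between the pads) lies 19 mm behind it (env.hold_point_z is the distance from the TCP to the grasp point, in m); z points along the fingers, y is the line along which they close (so a half turn about z gives the same grasp; the last joint's range is limited). The gripper opens to 85 mm and grips with 20 to 120 N. Pads are 22 mm wide; open, the fingers measure 114 mm over their backs; the gripper's body (76 mm by 85 mm) begins 54 mm behind the grasp point. The pads swing forward as they close: fully open they stand 13 mm farther back than shut.
Start: joints at [-1.248, 0.689, -0.195, 1.565, 0.157, 0.902, -0.215], TCP at [0.178, 0.599, 0.231] pointing down, gripper open.
Joint ranges: [-3.01, 3.01], [-0.46, 2.08], [-1.47, 1.51], [0.13, 2.56], [-1, 4.14], [0.04, 2.09], [-2.66, 2.66]. Speed limits (rad/s): [2.57, 2.57, 3.14, 3.14, 3.14, 3.14, 3.14].

### API

Orientations are given as a unit quaternion [w, x, y, z].
In Python, from rig import monitor, snapshot, env gives the robot as it stands. The module is installed in compiled form; this text tells all that it offers.
- The arm moves only by the tool step_arm, never from a script. Its arguments are lists of equal length, an entry for each row: "linear": the shift along the tool's x, y, z each as a share of 0.04 m, from -1 to 1, a list of three; "rotation": the turn, a rotation vector about the tool's x, y, z each as a share of 4 degrees, from -1 to 1, a list of three. In form: {"linear": [[x, y, z], ...], "rotation": [[rx, ry, rz], ...]}. A call has 1 to 12 rows; each row shifts and turns the commanded pose from where the row before left it, along the tool's axes as they then stand; what a row does not reach is not made up. A row lasts 1/8 s, in which the tool goes at most 62.5 mm and 10.7 degrees, less where a joint would pass 70% of its speed; a pose out of reach is approached as far as the arm can. A call with a number of a shift or a turn outside -1 to 1 is refused whole. A call with a gripper value outside its range is refused whole. "grip" is the finger opening in mm, from 0 to 85.4, set as the call begins (left out, the last holds). The fingers move at their own pace and stop on an object; "newtons" is the grip in N (left out, the last holds). Time passes only in rows, so rows that do not move let the fingers close. It gives the time, the measured TCP pose, the force, the opening and the grip force at its end, in the units of the state.
- monitor.get_state(): the state, without advancing time (a new reading comes with each control period).
- snapshot(name): name is "scene" or "top" or "wrist"; returns a dict with "color" (420x560x3 uint8, red, green, blue), "K" (3x3 intrinsics, pixels), "k1" (the pictures are not rectified: a ray, as slopes to the right and down, at radius r is drawn at 1 + k1 r^2 times it, then the intrinsics apply), "rvec" (rotation vector, rad) and "tvec" (3), from world to camera coordinates, as OpenCV has them; the wrist camera has in their place "mount" (4x4, takes a point from camera to tool coordinates, whose origin is the TCP and whose axes are the flange's). Camera axes: x right, y down, z forward; pixel columns grow to the right and rows downward; lengths in m; the calibration is good to about 2 mm. A picture is of the moment at which its call begins: read the wrist's pose just before it. There is no depth.
- env.hand_in(): hands the job in; it is judged then, once.
The state is a dict: "time_s": time; "joints": joint angles; "qvel": joint speeds; "joint_torque": joint torques, N m; "position": TCP position; "ee_rot": TCP orientation; "contact_force": force on the tool from outside, world axes, zero at the start; "wrist_torque": the same for the moment, N m; "width": opening from 0.0 (shut) to 1.0 (fully open); "finger_force": force on a finger pad.
Only numpy, scipy, OpenCV 4.12 (cv2) and the standard library are available. Lean on these libraries where they do the work, as an engineer would, in place of code of your own. Each camera call takes 0.05 s, during which the arm holds its last target. There are 200 camera calls.

### The job

Lift the drying booth's clear front shutter by its red grip, nearly to the top where it stays up by itself, and let go of it without letting it drop. Reach under it, draw the motorcycle footrest out by its near end, lay it down on the green mat clear in front of the booth and let go; then take it again by its middle and lower it, not drop it, into the empty compartment of the orange crate so that it lies flat beside its mate. Leave the shutter up and all the other things where they are.

Things in the scene. Friction and masses are not known exactly. Their poses are not given: they have to be found in the camera images.
- booth: fixed open-frame drying booth, 340 wide (y), 290 high, front guide posts 500 high. Origin on the bench under the middle of the shutter; +x points into it, z up. Floor: steel plate 4 mm thick, x 0 to 260; in front a green mat 4 mm thick, x -230 to 0, y -115 to 115. The 296 wide front opening is closed by the shutter (12 thick, centred on x = 0); sides, back and roof are closed by panes and bars
- shutter (a joint): lift of the clear shutter (red lower rail, 250 high) in its upright guides, in m: 0 shut (lower edge on the booth floor), 0.20 top stop. 0.6 kg; a small weight arm beside the left guide post (booth +y) swings back as it rises and takes more of its weight the higher it is: let go below about 0.12 it may fall shut, above that guide friction holds it. Raising it takes up to 12 N
- shutter_grip (a point): point to grip on the red grip block that juts toward booth -x from the shutter, 80 mm left (booth +y) of its middle, to 56 mm before its plane: 22 wide (y), 36 high (z). The point is half-way up, 18 mm from its outer end, 32 mm from the shutter frame; it rises with the shutter, 125 mm above the bench when shut. Axes as the booth's. Pinch its sides from the front, tilted 20 to 45 degrees
- footrest_mid (a point): centre (half-way up) of the loose footrest, a bar 150 long (its x, -75 to +75), 32 wide (y), 28 high (z), 0.3 kg, black ribbed, an orange end plate at -x, a steel fork at +x. It starts lying on the booth floor, orange end toward the opening and 20 to 50 mm behind the shutter; grip this near end tilted about 45 degrees, closing across its width
- crate_empty (a point): centre of the floor of the empty compartment of the orange crate (fixed, 210 x 180, walls and one lengthwise divider 45 high, 5 thick). The compartment is 200 long (x) and 82 wide (y), its floor 5 mm above the bench; z up. The crate's centre lies 44 mm to this point's +y, the mate's compartment beyond it. Crate and yellow tray may swap sides
- mate_mid (a point): centre of the mate, an equal footrest lying in the other compartment of the crate: leave alone
- tray: fixed yellow open tray, 210 x 180 x 45 mm, origin under its centre; not used
- indicator: orange turn-signal lamp, 52 across, 72 high, standing in the tray; origin under its centre: leave alone
- hub_cap: metal hub cap, 64 across, 40 high, standing in the tray; origin under its centre: leave alone
- lamp_shell: metal lamp shell, 72 across, 76 high, standing in the booth beside the footrest; origin under its centre: leave alone
- spray: blue bottle with red cap, 60 across, 170 high, standing beside the booth: leave alone
- wax: metal can, 80 across, 90 high, standing beside the booth: leave alone
- wrench: steel wrench, 190 long, lying at the right of the bench: leave alone
Mind the look-alikes: they are no part of the job. What is shaped like the part that bears footrest_mid but blue is not meant.

How it is judged:
On the way, in this order (a step that is already met when the one before it is completed fails the run):
1. the shutter is raised at least 130 mm and stays there by itself, nothing touching it (value of joint shutter above 0.13 m and contact force between each of the fingers, the arm and anything else below 0.1 N and velocity of joint shutter above -0.01 m/s), for 0.4 s.
2. the footrest has been drawn out by its near end: gripped within 50 mm of that end while its middle is still inside the booth (x of the grasp point in the frame of footrest_mid below -0.025 m and contact force between the fingers and footrest above 1 N and x of footrest_mid in the frame of booth above 0 m), for 0.05 s.
3. the footrest lies on the mat clear of the booth, released (x of footrest_mid in the frame of booth between -0.23 and -0.082 m and y of footrest_mid in the frame of booth between -0.115 and 0.115 m and height (world z) of footrest_mid below 0.025 m and contact force between the fingers and footrest below 0.1 N), for 0.2 s.
4. the footrest, held within 35 mm of its middle, is lowered into the empty compartment (distance between the grasp point and footrest_mid below 0.035 m and contact force between the fingers and footrest above 1 N and z of footrest_mid in the frame of crate_empty below 0.035 m and x of footrest_mid in the frame of crate_empty between -0.04 and 0.04 m and y of footrest_mid in the frame of crate_empty between -0.041 and 0.041 m), for 0.05 s.
At the end, for the whole second after the job is handed in: the footrest lies flat on the floor of the crate's empty compartment (its centre less than 22 mm above that floor, within the compartment), released and at rest; the shutter still stands raised at least 130 mm (x of footrest_mid in the frame of crate_empty between -0.04 and 0.04 m and y of footrest_mid in the frame of crate_empty between -0.041 and 0.041 m and z of footrest_mid in the frame of crate_empty below 0.022 m and value of joint shutter above 0.13 m and linear speed of footrest below 0.02 m/s); the robot touches nothing.
It fails at once if the shutter drops (faster than 0.4 m/s downward) (velocity of joint shutter below -0.4 m/s).
It fails at once if a bystander is moved more than 30 mm (distance of any of mate_mid, indicator, hub_cap, lamp_shell, spray, wax, wrench from where it was at the start of the episode above 0.03 m).
It also fails if it takes over 72 s, if anything falls off the work surface, if the arm or the gripper's body presses on something with over 40 N, if the wrist force passes 120 N, or if a joint passes its speed limit or range.

## Working session

There is one attempt and no reset: what is moved stays moved. The work goes in short steps, Python scripts to look and compute and a tool call to move; the robot and the scene stay as the last step left them, time stands still between calls to the robot, and variables do not carry over. Pictures are saved under pics/ and viewed, at most 10 in all, crops included, and the job is handed in when it is done.

Besides the shell and the picture viewer there is one more tool, called as name(argument=value, ...), one argument or row to a line, values as JSON. step_arm: Moves the arm, as the interface text tells. Shift numbers are shares of 0.04 m and turn numbers shares of 4 degrees, none past 1 either way. Its arguments: {"type":"object","properties":{"linear":{"type":"array","items":{"type":"array","items":{"type":"number","minimum":-1,"maximum":1}}},"rotation":{"type":"array","items":{"type":"array","items":{"type":"number","minimum":-1,"maximum":1}}},"grip":{"type":"number"},"newtons":{"type":"number"}},"required":["linear","rotation"]}

```bash
mkdir -p pics; cat > h.py <<'E'
import numpy as np,cv2
from scipy.spatial.transform import Rotation as R
from rig import monitor,snapshot,env
def save(n,f):
    s=snapshot(n); cv2.imwrite('pics/'+f,s['color'][:,:,::-1]); np.save('pics/'+f+'.npy',s,allow_pickle=True); return s
def load(f): return np.load('pics/'+f+'.npy',allow_pickle=True).item()
def cam(s,st=None):
    "world rotation of cam axes, cam centre"
    if 'mount' in s:
        q=st['ee_rot']; T=np.eye(4); T[:3,:3]=R.from_quat([q[1],q[2],q[3],q[0]]).as_matrix(); T[:3,3]=st['position']
        M=T@s['mount']; return M[:3,:3],M[:3,3]
    A=R.from_rotvec(np.ravel(s['rvec'])).as_matrix(); return A.T,-A.T@np.ravel(s['tvec'])
def ray(s,uv,st=None):
    p=cv2.undistortPoints(np.array([[uv]],float),s['K'],np.array([s['k1'],0,0,0.]))[0,0]
    A,c=cam(s,st); return c,A@np.array([p[0],p[1],1])
def plane(s,uv,z,st=None):
    c,d=ray(s,uv,st); return c+d*(z-c[2])/d[2]
def proj(s,P,st=None):
    A,c=cam(s,st); rv=R.from_matrix(A.T).as_rotvec()
    return cv2.projectPoints(np.atleast_2d(P).astype(float),rv,-A.T@c,s['K'],np.array([s['k1'],0,0,0.]))[0][:,0]
def tri(rs):
    A=0;b=0
    for c,d in rs:
        d=d/np.linalg.norm(d);M=np.eye(3)-np.outer(d,d);A=A+M;b=b+M@c
    return np.linalg.solve(A,b)
def rot(st): q=st['ee_rot']; return R.from_quat([q[1],q[2],q[3],q[0]])
E
python3 - <<'E'
from h import *
for n in('scene','top'):
    s=save(n,n+'0.png'); print(n,cam(s)[1],s['k1'],s['K'][0,0])
a,b=[load(n+'0.png')['color'] for n in('scene','top')]
print(monitor.get_state()['ee_rot'])
E
```

```text
scene [1.27244359 0.03196459 1.00649998] -0.03644893462637954 413.4412117794088
top [ 0.32180249 -0.06005524  1.55231966] -0.15081109627256972 458.15310458234774
[-6.47388680e-05  1.43844490e-01  9.89599967e-01 -8.14893458e-04]
```

View pics/scene0.png

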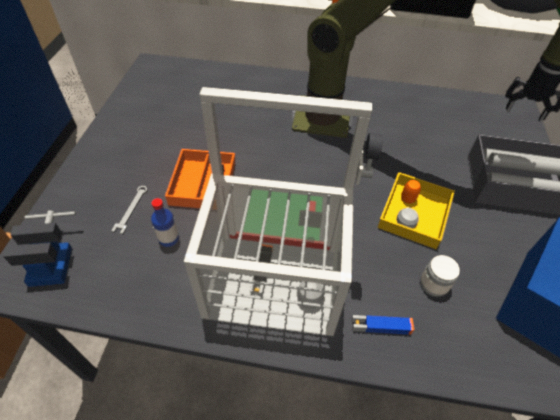

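View pics/top0.png

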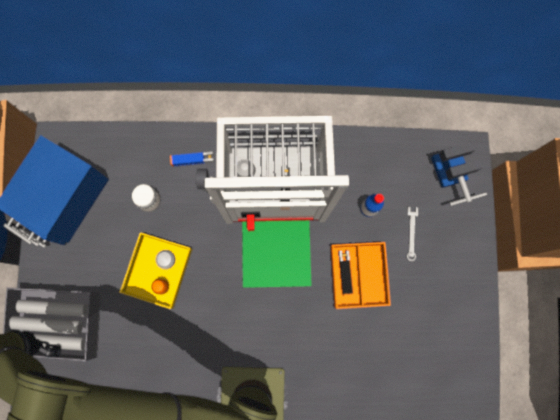

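The scene view shows the footrest seen through the roof near (262,275), with the blue decoy at (385,323). The top view shows the mat at (277,253), the red grip at (251,221), the crate at (360,275) with the mate at (347,275) and the empty compartment at (374,275). Candidates for the footrest in the top view:
- inside the booth, about (285,172), orange end toward the opening
- the mate, (347,275)
- the blue decoy, (190,158)

I choose the one in the booth and check it in a crop.

```bash
python3 - <<'E'
from h import *
s=load('top0.png'); im=s['color']; hsv=cv2.cvtColor(im,cv2.COLOR_RGB2HSV)
def big(m,n=1):
    c,_=cv2.findContours(m,cv2.RETR_EXTERNAL,cv2.CHAIN_APPROX_NONE); return sorted(c,key=cv2.contourArea)[-n:]
def rect(c,z):
    P=np.array([plane(s,p[0],z)[:2] for p in c.astype(float)],np.float32); r=cv2.minAreaRect(P*1000); return r,cv2.boxPoints(r)
g=big(cv2.inRange(hsv,(45,120,60),(75,255,255)))[0]; print('mat',*rect(g,.004))
o=big(cv2.inRange(hsv,(8,170,120),(19,255,255)))[0]; print('crate',*rect(o,.045))
r=cv2.inRange(hsv,(0,170,100),(5,255,255))
for c in big(r,4): print('red',cv2.contourArea(c),cv2.boundingRect(c))
t=cv2.resize(im[110:240,200:360],None,fx=4.9,fy=4.5,interpolation=cv2.INTER_CUBIC)[:, :, ::-1]
cv2.imwrite('pics/tc.png',t)
b=load('scene0.png')['color'];t=cv2.resize(b[180:330,190:360],None,fx=4,fy=4,interpolation=cv2.INTER_CUBIC)[:, :, ::-1]
cv2.imwrite('pics/sc.png',t)
E
```

```text
mat ((482.50933837890625, -65.09651184082031), (222.5631561279297, 230.1090087890625), 2.056947708129883) [[ 367.16983   45.88965]
 [ 375.4291  -184.07108]
 [ 597.8489  -176.08267]
 [ 589.5896    53.87805]]
crate ((414.2202453613281, -344.0141906738281), (211.2336883544922, 183.85580444335938), 4.08073091506958) [[ 302.32938 -259.83524]
 [ 315.41293 -443.22495]
 [ 526.1111  -428.19315]
 [ 513.0276  -244.80344]]
red 36.5 (375, 194, 9, 8)
red 107.5 (239, 214, 74, 16)
```

View pics/tc.png

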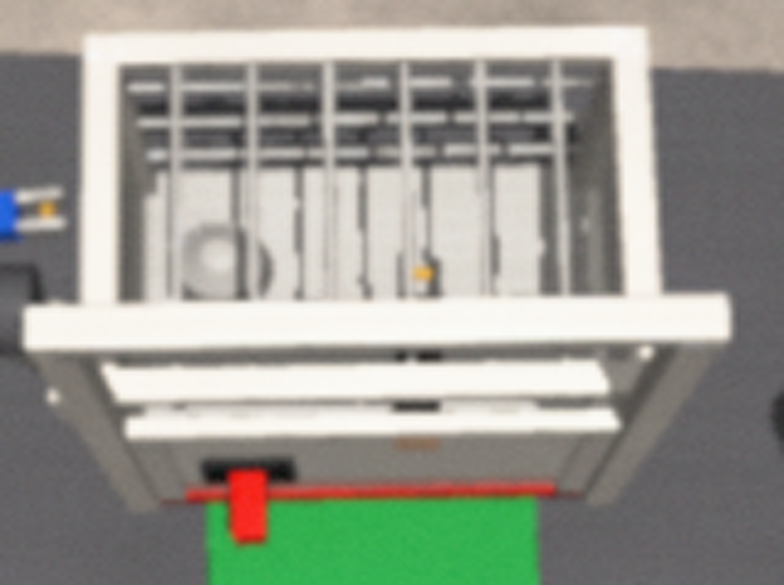

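View pics/sc.png

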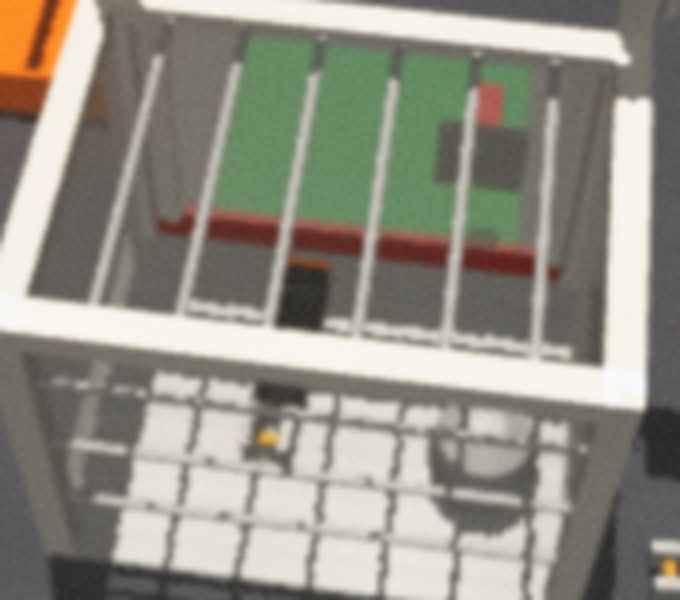

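The crops confirm it. The black footrest is in the booth, with its orange end at top px (285,209) and scene px (267,246). Its fork dot is at top px (286.5,170.4) and scene px (257,289.5), and the lamp shell is to its left.

```bash
cat >> h.py <<'E'
yb=np.radians(2.06); B0=np.array([.6011,-.0608,0]); RB=R.from_euler('z',yb)
def inb(P): return RB.inv().apply(np.asarray(P)-B0)
def outb(P): return RB.apply(P)+B0
E
python3 - <<'E'
from h import *
t,s=load('top0.png'),load('scene0.png')
e=tri([ray(t,(284.9,208.7)),ray(s,(267.5,246))]); f=tri([ray(t,(286.5,170.4)),ray(s,(256.8,289.5))])
print(e,inb(e),f,inb(f))
print('planes z.03',inb(plane(t,(284.9,208.7),.03)),inb(plane(s,(267.5,246),.03)), inb(plane(t,(286.5,170.4),.018)),inb(plane(s,(256.8,289.5),.018)))
for p in((249,222),(251,229)): print('grip',inb(plane(t,p,.143)))
print(proj(t,outb([[-.056,.08,.143],[-.056,.069,.143],[-.056,.091,.143],[0,0,.004],[-.23,.115,.004]])))
st=monitor.get_state();print(rot(st).as_matrix().round(3),st['contact_force'])
E
```

```text
[ 0.63311558 -0.09043434  0.02274023] [ 0.03092965 -0.03076602  0.02274023] [ 0.77034049 -0.09338491  0.01710928] [ 0.16795982 -0.03864737  0.01710928]
planes z.03 [ 0.02960549 -0.03216904  0.03      ] [ 0.03559172 -0.02843184  0.03      ] [ 0.16788573 -0.04032585  0.018     ] [ 0.16831234 -0.03683675  0.018     ]
grip [-0.03437042  0.08378695  0.143     ]
grip [-0.05655975  0.07760593  0.143     ]
[[250.23095263 228.83098123]
 [253.76223464 228.79140413]
 [246.70059383 228.87031689]
 [275.48695212 218.76138997]
 [242.06752942 286.61558768]]
[[-0.959  0.285 -0.   ]
 [ 0.285  0.959 -0.002]
 [-0.    -0.002 -1.   ]] [-0.80181837 -0.79932272  0.33863078]
```

```bash
cat >> h.py <<'E'
import json
def tool(tilt,yaw=0.,base=None):
    "tool rotation in world: tilt deg forward from vertical, yaw deg relative to booth"
    t=np.radians(tilt); z=[np.sin(t),0,-np.cos(t)]; y=[0,1,0]; x=np.cross(y,z)
    return (RB if base is None else R.from_euler('z',base,degrees=True))*R.from_euler('z',yaw,degrees=True)*R.from_matrix(np.array([x,y,z]).T)
def plan(targets):
    "targets: (world TCP pos, Rotation, rows); from measured pose"
    st=monitor.get_state(); p=np.array(st['position']); q=rot(st); rows=[]
    for P,Q,n in targets:
        dmin=max(np.linalg.norm(np.array(P)-p)/.038,np.degrees((q.inv()*Q).magnitude())/3.9); n=max(n,int(np.ceil(dmin)))
        for i in range(n):
            k=n-i; w=(q.inv()*Q).as_rotvec()/k; l=q.inv().apply((np.array(P)-p)/k)
            L=(l/.04).round(2); W=(np.degrees(w)/4).round(2)
            p=p+q.apply(L*.04); q=q*R.from_rotvec(np.radians(W*4)); rows.append((L.tolist(),W.tolist()))
        rows.append(('--',''))
    i=0
    for r in rows: print(*r)
def tcp(gp,Q): return np.array(gp)+.019*Q.apply([0,0,1])
def where():
    st=monitor.get_state(); g=np.array(st['position'])-.019*rot(st).apply([0,0,1])
    print('t',st['time_s'],'tcp',np.round(st['position'],4),'grasp booth',inb(g).round(4),'F',np.round(st['contact_force'],2),'w',st['width'],st['finger_force'])
    return st
E
python3 - <<'E'
from h import *
Q=tool(40); g=tcp(outb([-.04,.08,.125]),Q); back=g-.10*Q.apply([0,0,1])
plan([(back,Q,0),(g,Q,5)])
E
```

```text
[-0.67, -0.65, 0.06] [-0.09, -0.55, -0.25]
[-0.65, -0.66, 0.08] [-0.09, -0.55, -0.25]
[-0.64, -0.67, 0.1] [-0.09, -0.55, -0.25]
[-0.62, -0.68, 0.12] [-0.09, -0.55, -0.25]
[-0.61, -0.69, 0.14] [-0.09, -0.55, -0.25]
[-0.59, -0.7, 0.16] [-0.09, -0.55, -0.25]
[-0.57, -0.72, 0.18] [-0.09, -0.55, -0.25]
[-0.55, -0.73, 0.2] [-0.09, -0.55, -0.25]
[-0.53, -0.74, 0.21] [-0.09, -0.55, -0.24]
[-0.51, -0.75, 0.23] [-0.09, -0.55, -0.25]
[-0.48, -0.76, 0.24] [-0.09, -0.55, -0.24]
[-0.46, -0.76, 0.26] [-0.09, -0.55, -0.25]
[-0.44, -0.77, 0.27] [-0.09, -0.55, -0.24]
[-0.41, -0.78, 0.28] [-0.09, -0.55, -0.25]
[-0.39, -0.79, 0.29] [-0.09, -0.55, -0.24]
[-0.36, -0.8, 0.3] [-0.1, -0.56, -0.25]
[-0.34, -0.81, 0.3] [-0.09, -0.55, -0.24]
[-0.31, -0.83, 0.32] [-0.1, -0.56, -0.25]
-- 
[-0.0, 0.0, 0.5] [0.0, 0.0, 0.0]
[-0.0, 0.0, 0.5] [0.0, 0.0, 0.0]
[-0.0, 0.0, 0.5] [0.0, 0.0, 0.0]
[-0.0, 0.0, 0.5] [0.0, 0.0, 0.0]
[-0.0, 0.0, 0.5] [0.0, 0.0, 0.0]
--
```

step_arm(
  linear=[
    [-0.67,-0.65,0.06],
    [-0.65,-0.66,0.08],
    [-0.64,-0.67,0.1],
    [-0.62,-0.68,0.12],
    [-0.61,-0.69,0.14],
    [-0.59,-0.7,0.16],
    [-0.57,-0.72,0.18],
    [-0.55,-0.73,0.2],
    [-0.53,-0.74,0.21],
    [-0.51,-0.75,0.23],
    [-0.48,-0.76,0.24],
    [-0.46,-0.76,0.26],
  ],
  rotation=[
    [-0.09,-0.55,-0.25],
    [-0.09,-0.55,-0.25],
    [-0.09,-0.55,-0.25],
    [-0.09,-0.55,-0.25],
    [-0.09,-0.55,-0.25],
    [-0.09,-0.55,-0.25],
    [-0.09,-0.55,-0.25],
    [-0.09,-0.55,-0.25],
    [-0.09,-0.55,-0.25],
    [-0.09,-0.55,-0.25],
    [-0.09,-0.55,-0.25],
    [-0.09,-0.55,-0.25],
  ],
  grip=60,
)

```text
time_s: 1.6
position: [0.3689, 0.2346, 0.2008]
ee_rot: [0.198, 0.051, 0.979, -0.02]
contact_force: [-0.4, -1.9, 0.8]
width: 0.701
finger_force: 0.0
```

step_arm(
  linear=[
    [-0.44,-0.77,0.27],
    [-0.41,-0.78,0.28],
    [-0.39,-0.79,0.29],
    [-0.36,-0.8,0.3],
    [-0.34,-0.81,0.3],
    [-0.31,-0.83,0.32],
    [0,0,0],
    [0,0,0],
  ],
  rotation=[
    [-0.09,-0.55,-0.25],
    [-0.09,-0.55,-0.25],
    [-0.09,-0.55,-0.25],
    [-0.09,-0.55,-0.25],
    [-0.09,-0.55,-0.25],
    [-0.09,-0.55,-0.25],
    [0,0,0],
    [0,0,0],
  ],
)

```text
time_s: 2.6
position: [0.4341, 0.1243, 0.1697]
ee_rot: [0.253, -0.003, 0.967, -0.038]
contact_force: [-0.2, 0.3, 0.9]
width: 0.704
finger_force: 0.0
```

```bash
python3 - <<'E'
from h import *
st=where(); s=save('wrist','w1.png'); print(s['mount'])
Q=tool(40); c=outb([[-.056,y,z] for y in(.069,.091) for z in(.107,.143)]); print('pred grip corners',proj(s,c,st).round())
hsv=cv2.cvtColor(s['color'],cv2.COLOR_RGB2HSV); m=cv2.inRange(hsv,(0,170,90),(5,255,255))|cv2.inRange(hsv,(175,170,90),(180,255,255))
for k in cv2.findContours(m,0,2)[0]:
    if cv2.contourArea(k)>60: print(cv2.boundingRect(k),cv2.contourArea(k))
E
```

```text
t 2.6 tcp [0.4341 0.1243 0.1697] grasp booth [-0.1694  0.1927  0.1862] F [-0.23  0.3   0.9 ] w 0.7044141421096904 0.0
[[ 2.38252314e-04 -9.54352353e-01 -2.98682992e-01  7.59956014e-02]
 [ 9.99999456e-01 -7.59797283e-05  1.04044631e-03  5.03977657e-05]
 [-1.01564624e-03 -2.98683077e-01  9.54351816e-01 -1.42286094e-01]
 [ 0.00000000e+00  0.00000000e+00  0.00000000e+00  1.00000000e+00]]
pred grip corners [[138. 273.]
 [121. 315.]
 [165. 274.]
 [150. 316.]]
(124, 275, 40, 50) 974.0
(0, 215, 253, 22) 3611.0
```

View pics/w1.png

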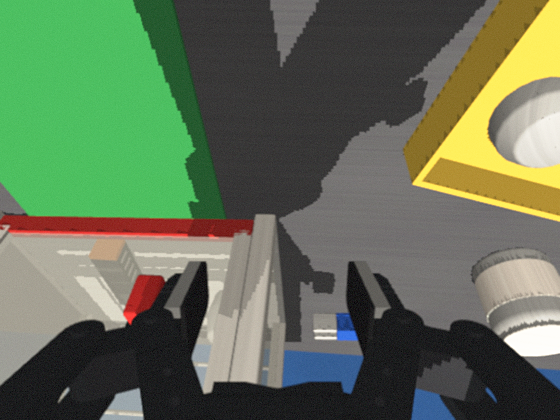

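The wrist view shows the closed shutter's red grip at (124–164, 275–325), and the prediction matches within a few pixels. The moves fell short, so I replan with smaller steps.

```bash
python3 - <<'E'
from h import *
Q=tool(40); g=tcp(outb([-.041,.08,.125]),Q); back=g-.10*Q.apply([0,0,1])
plan([(back,Q,7)])
E
```

```text
[-0.24, -0.39, 0.1] [-0.18, -0.38, 0.01]
[-0.24, -0.39, 0.1] [-0.18, -0.38, 0.01]
[-0.23, -0.39, 0.1] [-0.19, -0.38, 0.0]
[-0.23, -0.39, 0.1] [-0.18, -0.38, 0.01]
[-0.23, -0.39, 0.11] [-0.19, -0.38, 0.0]
[-0.23, -0.4, 0.11] [-0.18, -0.39, 0.01]
[-0.23, -0.4, 0.1] [-0.19, -0.38, 0.0]
--
```

step_arm(
  linear=[
    [-0.24,-0.39,0.1],
    [-0.24,-0.39,0.1],
    [-0.23,-0.39,0.1],
    [-0.23,-0.39,0.1],
    [-0.23,-0.39,0.11],
    [-0.23,-0.4,0.11],
    [-0.23,-0.4,0.1],
    [0,0,0],
    [0,0,0],
  ],
  rotation=[
    [-0.18,-0.38,0],
    [-0.18,-0.38,0],
    [-0.18,-0.38,0],
    [-0.18,-0.38,0],
    [-0.18,-0.38,0],
    [-0.18,-0.38,0],
    [-0.18,-0.38,0],
    [0,0,0],
    [0,0,0],
  ],
)

```text
time_s: 3.78
position: [0.5194, 0.0216, 0.1921]
ee_rot: [0.334, -0.019, 0.942, 0.003]
contact_force: [-1.0, -0.0, -0.2]
width: 0.702
finger_force: 0.0
```

```bash
python3 - <<'E'
from h import *
Q=tool(40); g=tcp(outb([-.041,.08,.125]),Q)
st=where(); s=save('wrist','w2.png')
c=outb([[-.056,y,z] for y in(.069,.091) for z in(.107,.143)]); print('pred grip corners',proj(s,c,st).round())
hsv=cv2.cvtColor(s['color'],cv2.COLOR_RGB2HSV); m=cv2.inRange(hsv,(0,170,90),(5,255,255))|cv2.inRange(hsv,(175,170,90),(180,255,255))
for k in cv2.findContours(m,0,2)[0]:
    if cv2.contourArea(k)>60: print(cv2.boundingRect(k),cv2.contourArea(k))
plan([(g,Q,6)])
E
```

```text
t 3.775 tcp [0.5194 0.0216 0.1921] grasp booth [-0.0907  0.0853  0.2068] F [-0.95 -0.   -0.21] w 0.702467767732243 0.0
pred grip corners [[252. 162.]
 [249. 209.]
 [287. 162.]
 [287. 210.]]
(248, 164, 38, 84) 2762.5
(18, 111, 327, 20) 5554.0
[0.05, -0.02, 0.4] [-0.01, -0.04, 0.01]
[0.06, -0.02, 0.39] [-0.01, -0.04, 0.01]
[0.06, -0.02, 0.4] [-0.01, -0.04, 0.01]
[0.05, -0.02, 0.39] [-0.01, -0.04, 0.01]
[0.06, -0.02, 0.39] [-0.01, -0.03, 0.01]
[0.06, -0.03, 0.4] [-0.0, -0.04, 0.02]
--
```

step_arm(
  linear=[
    [0.06,-0.02,0.4],
    [0.06,-0.02,0.4],
    [0.06,-0.02,0.4],
    [0.06,-0.02,0.4],
    [0.06,-0.02,0.4],
    [0.06,-0.02,0.4],
    [0,0,0],
    [0,0,0],
  ],
  rotation=[
    [0,-0.04,0.01],
    [0,-0.04,0.01],
    [0,-0.04,0.01],
    [0,-0.04,0.01],
    [0,-0.04,0.01],
    [0,-0.04,0.01],
    [0,0,0],
    [0,0,0],
  ],
)

```text
time_s: 4.82
position: [0.5693, 0.0177, 0.1092]
ee_rot: [0.343, -0.016, 0.939, 0.005]
contact_force: [0.2, 0.2, -0.3]
width: 0.696
finger_force: 0.0
```

step_arm(
  linear=[
    [0,0,0],
    [0,0,0],
    [0,0,0],
    [0,0,0],
    [0,0,0],
  ],
  rotation=[
    [0,0,0],
    [0,0,0],
    [0,0,0],
    [0,0,0],
    [0,0,0],
  ],
  grip=10,
  newtons=60,
)

```text
time_s: 5.45
position: [0.5694, 0.0167, 0.1094]
ee_rot: [0.343, -0.015, 0.939, 0.005]
contact_force: [-2.7, -3.7, 5.9]
width: 0.252
finger_force: 59.6
```

```bash
python3 - <<'E'
from h import *
st=where(); print(tool(40).inv().apply([0,0,1]))
plan([(np.array(st['position'])+[0,0,.188],rot(st),11)])
E
```

```text
t 5.45 tcp [0.5694 0.0167 0.1094] grasp booth [-0.0411  0.0787  0.1239] F [-2.71 -3.69  5.95] w 0.2517461820907168 59.55030977725983
[-0.64278761  0.         -0.76604444]
[-0.28, -0.0, -0.33] [0.0, 0.0, 0.0]
[-0.27, -0.0, -0.33] [0.0, 0.0, 0.0]
[-0.28, -0.0, -0.33] [0.0, 0.0, 0.0]
[-0.27, -0.0, -0.33] [0.0, 0.0, 0.0]
[-0.28, -0.0, -0.32] [0.0, 0.0, 0.0]
[-0.27, -0.0, -0.33] [0.0, 0.0, 0.0]
[-0.28, -0.0, -0.32] [0.0, 0.0, 0.0]
[-0.27, -0.0, -0.33] [0.0, 0.0, 0.0]
[-0.28, -0.0, -0.32] [0.0, 0.0, 0.0]
[-0.27, -0.0, -0.33] [0.0, 0.0, 0.0]
[-0.28, -0.01, -0.32] [0.0, 0.0, 0.0]
--
```

Gripped (21.5 mm opening). I lift slowly, with 14 rows of about 13 mm.

step_arm(
  linear=[
    [-0.21,0,-0.25],
    [-0.21,0,-0.25],
    [-0.21,0,-0.25],
    [-0.21,0,-0.25],
    [-0.21,0,-0.25],
    [-0.21,0,-0.25],
    [-0.21,0,-0.25],
    [-0.21,0,-0.25],
  ],
  rotation=[
    [0,0,0],
    [0,0,0],
    [0,0,0],
    [0,0,0],
    [0,0,0],
    [0,0,0],
    [0,0,0],
    [0,0,0],
  ],
)

```text
time_s: 6.45
position: [0.5693, 0.0167, 0.2141]
ee_rot: [0.342, -0.015, 0.939, 0.004]
contact_force: [4.8, -3.1, -5.8]
width: 0.254
finger_force: 62.5
```

step_arm(
  linear=[
    [-0.21,0,-0.25],
    [-0.21,0,-0.25],
    [-0.21,0,-0.25],
    [-0.21,0,-0.25],
    [-0.21,0,-0.25],
    [-0.21,0,-0.25],
    [0,0,0],
    [0,0,0],
  ],
  rotation=[
    [0,0,0],
    [0,0,0],
    [0,0,0],
    [0,0,0],
    [0,0,0],
    [0,0,0],
    [0,0,0],
    [0,0,0],
  ],
)

```text
time_s: 7.45
position: [0.5694, 0.0167, 0.2926]
ee_rot: [0.343, -0.015, 0.939, 0.004]
contact_force: [-0.3, -5.2, 2.2]
width: 0.254
finger_force: 63.8
```

```bash
python3 - <<'E'
from h import *
where()
E
```

```text
t 7.45 tcp [0.5694 0.0167 0.2926] grasp booth [-0.0412  0.0787  0.3071] F [-0.34 -5.25  2.17] w 0.2542976346361761 63.77643585205078
```

step_arm(
  linear=[
    [0,0,0],
    [0,0,0],
    [0,0,0],
    [0,0,0],
    [0,0,0],
  ],
  rotation=[
    [0,0,0],
    [0,0,0],
    [0,0,0],
    [0,0,0],
    [0,0,0],
  ],
  grip=60,
)

```text
time_s: 8.07
position: [0.5693, 0.0172, 0.2915]
ee_rot: [0.342, -0.015, 0.939, 0.005]
contact_force: [0.4, 0.6, -0.9]
width: 0.702
finger_force: 0.0
```

step_arm(
  linear=[
    [0,0,-0.4],
    [0,0,-0.5],
    [0,0,-0.5],
    [0,0,-0.5],
    [0,0,-0.5],
    [0,0,0],
  ],
  rotation=[
    [0,0,0],
    [0,0,0],
    [0,0,0],
    [0,0,0],
    [0,0,0],
    [0,0,0],
  ],
)

```text
time_s: 8.82
position: [0.5076, 0.015, 0.3662]
ee_rot: [0.344, -0.015, 0.939, 0.003]
contact_force: [0.8, -1.2, -0.5]
width: 0.698
finger_force: 0.0
```

```bash
python3 - <<'E'
from h import *
where()
s=save('scene','scene1.png'); c=s['color'][170:320,180:360]
cv2.imwrite('pics/sc1.png',cv2.resize(c,None,fx=4,fy=4,interpolation=cv2.INTER_CUBIC)[:,:,::-1])
s=save('top','top1.png'); 
hsv=cv2.cvtColor(s['color'],cv2.COLOR_RGB2HSV); m=cv2.inRange(hsv,(0,170,100),(5,255,255))
for k in cv2.findContours(m,0,2)[0]: print(cv2.boundingRect(k))
print('pred rail if lift .183',proj(s,outb([[-.006,.148,.187],[-.006,-.148,.187],[-.056,.08,.325]])).round())
Q=tool(45); y=-.0315; g=outb([.055,y,.022]); print(g)
up=tcp(outb([-.13,-.03,.16]),Q); plan([(up,Q,9)])
E
```

```text
t 8.825 tcp [0.5076 0.015  0.3662] grasp booth [-0.103   0.0793  0.3807] F [ 0.81 -1.15 -0.47] w 0.6977999337461508 0.0
(234, 201, 84, 19)
(375, 194, 9, 8)
pred rail if lift .183 [[227. 211.]
 [324. 209.]
 [247. 218.]]
[ 0.65719676 -0.09030261  0.022     ]
[0.44, -0.3, 0.42] [-0.01, -0.14, -0.0]
[0.45, -0.3, 0.41] [-0.01, -0.14, -0.0]
[0.45, -0.3, 0.41] [-0.01, -0.14, -0.01]
[0.46, -0.3, 0.41] [-0.01, -0.14, -0.0]
[0.46, -0.3, 0.4] [-0.01, -0.13, -0.01]
[0.47, -0.31, 0.4] [-0.01, -0.14, -0.0]
[0.47, -0.3, 0.39] [-0.01, -0.13, -0.01]
[0.47, -0.31, 0.39] [-0.0, -0.14, -0.0]
[0.48, -0.3, 0.38] [-0.01, -0.13, -0.01]
--
```

View pics/sc1.png

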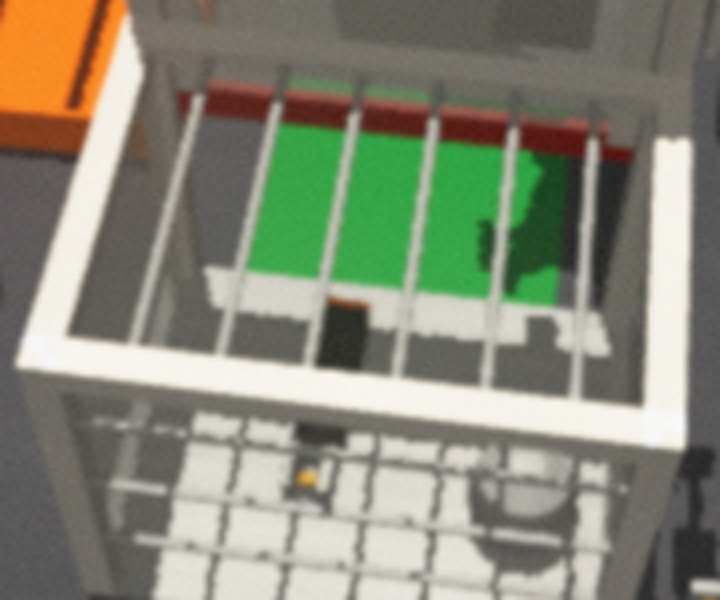

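The shutter stands raised and the grip is free. The footrest's orange end is visible at crop (348,301), ahead of the near floor edge. Next I go in front of the opening, low, and look with the wrist camera.

step_arm(
  linear=[
    [0.45,-0.3,0.41],
    [0.45,-0.3,0.41],
    [0.45,-0.3,0.41],
    [0.45,-0.3,0.41],
    [0.46,-0.3,0.4],
    [0.46,-0.3,0.4],
    [0.47,-0.3,0.4],
    [0.47,-0.3,0.39],
    [0.47,-0.3,0.39],
    [0,0,0],
    [0,0,0],
  ],
  rotation=[
    [0,-0.14,0],
    [0,-0.14,0],
    [0,-0.14,0],
    [0,-0.14,0],
    [0,-0.14,0],
    [0,-0.14,0],
    [0,-0.14,0],
    [0,-0.14,0],
    [0,-0.14,0],
    [0,0,0],
    [0,0,0],
  ],
  grip=70,
)

```text
time_s: 10.3
position: [0.5261, -0.1036, 0.1638]
ee_rot: [0.366, -0.017, 0.93, 0.011]
contact_force: [0.1, -0.4, 0.4]
width: 0.819
finger_force: 0.0
```

```bash
python3 - <<'E'
from h import *
st=where(); s=save('wrist','w3.png'); 
hsv=cv2.cvtColor(s['color'],cv2.COLOR_RGB2HSV); m=cv2.inRange(hsv,(6,150,90),(22,255,255))
for k in cv2.findContours(m,0,2)[0]:
    if cv2.contourArea(k)>30: print(cv2.boundingRect(k),cv2.minAreaRect(k),cv2.contourArea(k))
F=outb([[.03,y,z] for y in(-.047,-.015) for z in(.004,.032)]); print(proj(s,F,st).round())
E
```

```text
t 10.3 tcp [ 0.5261 -0.1036  0.1638] grasp booth [-0.0894 -0.0403  0.1777] F [ 0.11 -0.39  0.36] w 0.8189996192699437 0.0
(266, 148, 36, 28) ((283.5, 161.5), (27.0, 35.0), 90.0) 886.0
(0, 0, 39, 60) ((19.0, 29.5), (59.0, 38.0), 90.0) 1565.0
[[267. 146.]
 [267. 171.]
 [302. 146.]
 [303. 170.]]
```

View pics/w3.png

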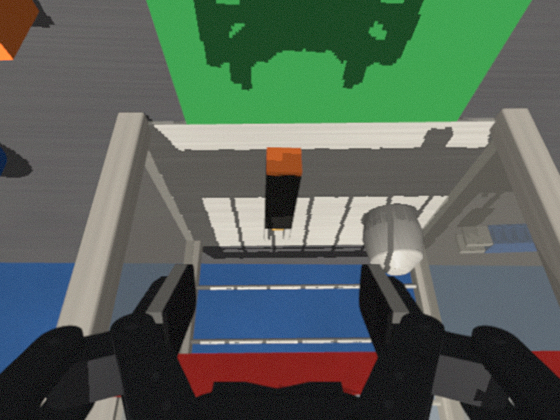

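The wrist view shows the orange end plate at (266–302, 148–173), the fork at (279,229), the lamp shell at (393,240) and the red raised rail at the bottom. The end plate is within 2 px of my prediction.

```bash
python3 - <<'E'
from h import *
st=where(); s=load('w3.png'); print(proj(s,outb([[.168,-.0387,.018]]),st), 'lamp',inb(plane(load('top0.png'),(244.5,167.3),.076)))
print(inb(plane(s,(284,160),.018,st)),inb(plane(s,(280,229),.018,st)))
Q=tool(45,-3); e=outb([.058,-.0335,.028]); g=tcp(e,Q)
plan([(g-.17*Q.apply([0,0,1]),Q,3),(g,Q,8)])
E
```

```text
t 10.35 tcp [ 0.5263 -0.1037  0.1645] grasp booth [-0.0892 -0.0403  0.1784] F [0.25 0.94 0.85] w 0.8159970181593408 0.0
[[276.25890977 225.10070464]] lamp [0.16342662 0.10215903 0.076     ]
[ 0.03435685 -0.03194934  0.018     ] [ 0.17914578 -0.03390345  0.018     ]
[0.0, 0.1, 0.34] [0.21, -0.16, 0.17]
[0.01, 0.1, 0.34] [0.21, -0.16, 0.17]
[0.01, 0.11, 0.33] [0.21, -0.16, 0.17]
-- 
[-0.0, 0.0, 0.53] [0.0, -0.0, 0.0]
[-0.0, 0.0, 0.53] [0.0, -0.0, 0.0]
[-0.0, 0.0, 0.53] [0.0, -0.0, 0.0]
[-0.0, 0.0, 0.53] [0.0, -0.0, 0.0]
[-0.0, 0.0, 0.53] [0.0, -0.0, 0.0]
[-0.0, 0.0, 0.53] [0.0, -0.0, 0.0]
[-0.0, 0.0, 0.54] [0.0, -0.0, 0.0]
[-0.0, 0.0, 0.53] [0.0, -0.0, 0.0]
--
```

step_arm(
  linear=[
    [0,0.1,0.34],
    [0,0.1,0.34],
    [0,0.11,0.33],
    [0,0,0.53],
    [0,0,0.53],
    [0,0,0.53],
    [0,0,0],
  ],
  rotation=[
    [0.21,-0.16,0.07],
    [0.21,-0.16,0.07],
    [0.21,-0.16,0.07],
    [0,0,0],
    [0,0,0],
    [0,0,0],
    [0,0,0],
  ],
  grip=60,
)

```text
time_s: 11.22
position: [0.5991, -0.0923, 0.0899]
ee_rot: [0.382, -0.001, 0.924, -0.008]
contact_force: [-0.3, 0.6, -0.7]
width: 0.705
finger_force: 0.0
```

```bash
python3 - <<'E'
from h import *
st=where(); s=save('wrist','w4.png')
hsv=cv2.cvtColor(s['color'],cv2.COLOR_RGB2HSV); m=cv2.inRange(hsv,(6,150,90),(22,255,255))
for k in cv2.findContours(m,0,2)[0]:
    if cv2.contourArea(k)>100: print(cv2.boundingRect(k),[inb(plane(s,(u,cv2.boundingRect(k)[1]+1),.004,st)).round(4) for u in (cv2.boundingRect(k)[0],sum(cv2.boundingRect(k)[::2]))])
Q=tool(45,-1.5); e=outb([.059,-.0325,.028]); g=tcp(e,Q)
plan([(g,Q,5)])
E
```

```text
t 11.225 tcp [ 0.5991 -0.0923  0.0899] grasp booth [-0.0165 -0.0306  0.1033] F [-0.26  0.65 -0.74] w 0.7050193537258015 0.0
(254, 161, 51, 43) [array([ 0.0333, -0.0488,  0.004 ]), array([ 0.0339, -0.0157,  0.004 ])]
[-0.0, 0.01, 0.54] [-0.05, -0.0, 0.01]
[-0.0, 0.01, 0.54] [-0.06, -0.0, 0.01]
[-0.0, 0.01, 0.54] [-0.05, -0.0, 0.01]
[-0.0, 0.0, 0.53] [-0.06, -0.0, 0.0]
[-0.01, 0.01, 0.54] [-0.05, -0.0, 0.01]
--
```

step_arm(
  linear=[
    [0,0.01,0.54],
    [0,0.01,0.54],
    [0,0.01,0.54],
    [0,0,0.53],
    [0,0,0.54],
    [0,0,0],
    [0,0,0],
  ],
  rotation=[
    [-0.05,0,0],
    [-0.05,0,0],
    [-0.05,0,0],
    [-0.05,0,0],
    [-0.05,0,0],
    [0,0,0],
    [0,0,0],
  ],
)

```text
time_s: 12.15
position: [0.6737, -0.0911, 0.0145]
ee_rot: [0.382, -0.006, 0.924, 0.001]
contact_force: [-0.2, 0.4, -0.7]
width: 0.703
finger_force: 0.0
```

step_arm(
  linear=[
    [0,0,0],
    [0,0,0],
    [0,0,0],
    [0,0,0],
    [0,0,0],
  ],
  rotation=[
    [0,0,0],
    [0,0,0],
    [0,0,0],
    [0,0,0],
    [0,0,0],
  ],
  grip=15,
  newtons=60,
)

```text
time_s: 12.78
position: [0.6741, -0.0916, 0.014]
ee_rot: [0.383, -0.005, 0.924, 0.001]
contact_force: [-3.9, -1.1, 6.6]
width: 0.361
finger_force: 58.8
```

```bash
python3 - <<'E'
from h import *
st=where(); p=np.array(st['position']); q=rot(st); f=RB.apply([1,0,0])
plan([(p+[0,0,.012],q,2),(p+[0,0,.012]-f*.285,q,14),(p-[0,0,-.001]-f*.285,q,2)])
E
```

```text
t 12.775 tcp [ 0.6741 -0.0916  0.014 ] grasp booth [ 0.0584 -0.0331  0.0275] F [-3.95 -1.14  6.64] w 0.36100322382475236 58.842666149139404
[-0.11, -0.0, -0.11] [0.0, 0.0, 0.0]
[-0.1, -0.0, -0.1] [0.0, 0.0, 0.0]
-- 
[0.36, -0.01, -0.36] [0.0, 0.0, 0.0]
[0.36, -0.01, -0.36] [0.0, 0.0, 0.0]
[0.36, -0.01, -0.36] [0.0, 0.0, 0.0]
[0.36, -0.01, -0.36] [0.0, 0.0, 0.0]
[0.36, -0.01, -0.36] [0.0, 0.0, 0.0]
[0.36, -0.01, -0.36] [0.0, 0.0, 0.0]
[0.36, -0.02, -0.36] [0.0, 0.0, 0.0]
[0.36, -0.01, -0.36] [0.0, 0.0, 0.0]
[0.36, -0.02, -0.36] [0.0, 0.0, 0.0]
[0.36, -0.01, -0.36] [0.0, 0.0, 0.0]
[0.36, -0.02, -0.36] [0.0, 0.0, 0.0]
[0.36, -0.01, -0.36] [0.0, 0.0, 0.0]
[0.36, -0.02, -0.36] [0.0, 0.0, 0.0]
[0.36, -0.01, -0.36] [0.0, 0.0, 0.0]
-- 
[0.1, -0.0, 0.1] [0.0, 0.0, 0.0]
[0.09, -0.0, 0.1] [0.0, 0.0, 0.0]
--
```

step_arm(
  linear=[
    [-0.1,0,-0.1],
    [-0.1,0,-0.1],
    [0.31,-0.01,-0.31],
    [0.31,-0.01,-0.31],
    [0.31,-0.01,-0.31],
    [0.31,-0.01,-0.31],
    [0.31,-0.01,-0.31],
    [0.31,-0.01,-0.31],
    [0.31,-0.01,-0.31],
    [0.31,-0.01,-0.31],
    [0,0,0],
  ],
  rotation=[
    [0,0,0],
    [0,0,0],
    [0,0,0],
    [0,0,0],
    [0,0,0],
    [0,0,0],
    [0,0,0],
    [0,0,0],
    [0,0,0],
    [0,0,0],
    [0,0,0],
  ],
)

```text
time_s: 14.15
position: [0.5341, -0.0963, 0.0238]
ee_rot: [0.381, -0.005, 0.925, 0.001]
contact_force: [0.3, 0.7, -3.3]
width: 0.36
finger_force: 60.0
```

step_arm(
  linear=[
    [0.31,-0.01,-0.31],
    [0.31,-0.01,-0.31],
    [0.31,-0.01,-0.31],
    [0.31,-0.01,-0.31],
    [0.31,-0.01,-0.31],
    [0.31,-0.01,-0.31],
    [0,0,0],
    [0,0,0],
  ],
  rotation=[
    [0,0,0],
    [0,0,0],
    [0,0,0],
    [0,0,0],
    [0,0,0],
    [0,0,0],
    [0,0,0],
    [0,0,0],
  ],
)

```text
time_s: 15.15
position: [0.5119, -0.1287, 0.0136]
ee_rot: [0.386, -0.016, 0.922, 0.016]
contact_force: [17.0, 14.8, 54.4]
width: 0.359
finger_force: 65.1
```

```bash
python3 - <<'E'
from h import *
st=where()
s=save('top','top2.png'); cv2.imwrite('pics/t2.png',cv2.resize(s['color'][180:330,200:420],None,fx=3.5,fy=3.5,interpolation=cv2.INTER_CUBIC)[:,:,::-1])
E
```

```text
t 15.15 tcp [ 0.5119 -0.1287  0.0136] grasp booth [-0.1051 -0.065   0.0269] F [16.97 14.81 54.38] w 0.3585806570327532 65.08653703629534
```

View pics/t2.png

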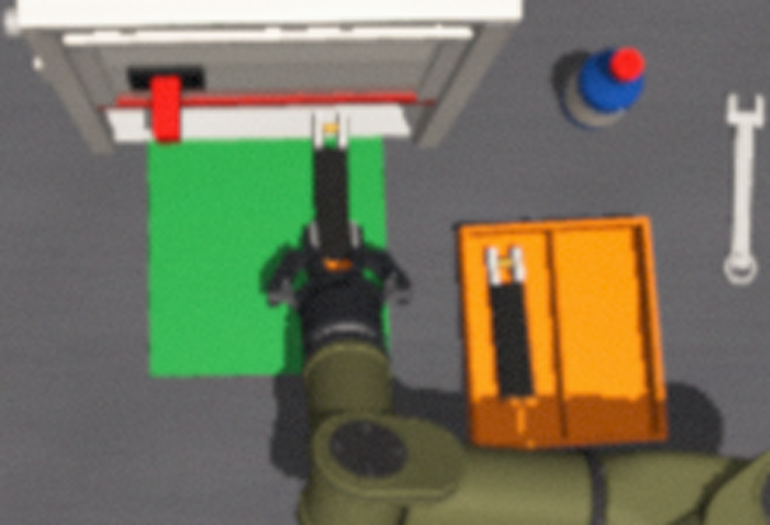

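The pull stopped short: the arm folded, slid sideways and pressed down. The top view shows the footrest lying on the mat with its fork at crop (330,125), still partly at the booth edge. I check the joints and unload.

```bash
python3 - <<'E'
from h import *
st=where(); print(np.round(st['joints'],3)); print(rot(st).as_matrix().round(3))
E
```

```text
t 15.2 tcp [ 0.5119 -0.1287  0.0136] grasp booth [-0.1051 -0.065   0.0269] F [16.53 15.15 54.13] w 0.3611245219831858 65.08359936187844
[ 1.05   1.773 -1.474  2.56   2.548  1.566  0.143]
[[-0.702 -0.042  0.711]
 [-0.017  0.999  0.043]
 [-0.712  0.018 -0.702]]
```

step_arm(
  linear=[
    [-0.08,0,-0.08],
    [0,0,0],
  ],
  rotation=[
    [0,0,0],
    [0,0,0],
  ],
)

```text
time_s: 15.45
position: [0.5094, -0.1314, 0.0135]
ee_rot: [0.379, -0.014, 0.925, 0.014]
contact_force: [13.5, 7.0, 29.5]
width: 0.36
finger_force: 63.2
```

step_arm(
  linear=[
    [0,0,0],
    [0,0,0],
    [0,0,0],
    [0,0,-0.2],
    [0,0,-0.4],
  ],
  rotation=[
    [0,0,0],
    [0,0,0],
    [0,0,0],
    [0,0,0],
    [0,0,0],
  ],
  grip=60,
)

```text
time_s: 16.08
position: [0.4998, -0.1403, 0.0183]
ee_rot: [0.364, -0.012, 0.931, 0.018]
contact_force: [0.7, -0.5, -0.2]
width: 0.702
finger_force: 0.0
```

```bash
python3 - <<'E'
from h import *
st=where(); print(np.round(st['joints'],3))
p=np.array(st['position']);Q=tool(15)
plan([(p+[0.0,0.02,.12],Q,9)])
E
```

```text
t 16.075 tcp [ 0.4998 -0.1403  0.0183] grasp booth [-0.117  -0.0761  0.0323] F [ 0.67 -0.46 -0.21] w 0.7024780903403786 0.0
[ 1.075  1.712 -1.472  2.559  2.467  1.518  0.115]
[-0.23, 0.06, -0.24] [0.04, 0.77, -0.02]
[-0.21, 0.06, -0.25] [0.04, 0.77, -0.02]
[-0.2, 0.06, -0.27] [0.03, 0.77, -0.02]
[-0.18, 0.06, -0.28] [0.04, 0.77, -0.02]
[-0.17, 0.06, -0.29] [0.04, 0.77, -0.02]
[-0.15, 0.06, -0.29] [0.03, 0.77, -0.02]
[-0.14, 0.06, -0.3] [0.04, 0.77, -0.02]
[-0.12, 0.06, -0.31] [0.03, 0.76, -0.02]
[-0.11, 0.06, -0.32] [0.04, 0.77, -0.02]
--
```

step_arm(
  linear=[
    [-0.35,0,-0.35],
    [-0.35,0,-0.35],
    [-0.35,0,-0.35],
    [-0.3,0.05,-0.35],
    [-0.25,0.05,-0.35],
    [-0.2,0.06,-0.3],
    [-0.15,0.06,-0.3],
    [-0.1,0.06,-0.3],
    [0,0.06,-0.2],
    [0,0.06,-0.1],
    [0,0,0],
    [0,0,0],
  ],
  rotation=[
    [0,0,0],
    [0,0.3,0],
    [0,0.8,0],
    [0,0.8,0],
    [0,0.8,0],
    [0,0.8,0],
    [0,0.8,0],
    [0,0.8,0],
    [0,0.8,0],
    [0,0.8,0],
    [0,0,0],
    [0,0,0],
  ],
)

```text
time_s: 17.58
position: [0.4995, -0.1301, 0.1644]
ee_rot: [0.138, -0.016, 0.99, 0.015]
contact_force: [-0.2, 0.4, 0.0]
width: 0.703
finger_force: 0.0
```

```bash
python3 - <<'E'
from h import *
st=where(); print(np.round(st['joints'],3)); print(rot(st).as_matrix().round(3))
s=save('wrist','w5.png')
hsv=cv2.cvtColor(s['color'],cv2.COLOR_RGB2HSV); m=cv2.inRange(hsv,(6,150,90),(22,255,255))
for k in cv2.findContours(m,0,2)[0]:
    if cv2.contourArea(k)>100: b=cv2.boundingRect(k);print(b,inb(plane(s,(b[0]+b[2]/2,b[1]),.004,st)),inb(plane(s,(b[0]+b[2]/2,b[1]+b[3]),.032,st)))
E
```

```text
t 17.575 tcp [ 0.4995 -0.1301  0.1644] grasp booth [-0.1092 -0.0661  0.1827] F [-0.16  0.38  0.04] w 0.7028884731489193 0.0
[ 0.973  1.011 -1.428  2.177  1.425  1.01   0.402]
[[-0.961 -0.036  0.273]
 [-0.028  0.999  0.034]
 [-0.274  0.025 -0.962]]
(247, 100, 46, 21) [-0.13362337 -0.06683509  0.004     ] [-0.12684183 -0.06715271  0.032     ]
(0, 0, 128, 175) [-0.2003121  -0.20254281  0.004     ] [-0.08472382 -0.22711181  0.032     ]
```

View pics/w5.png

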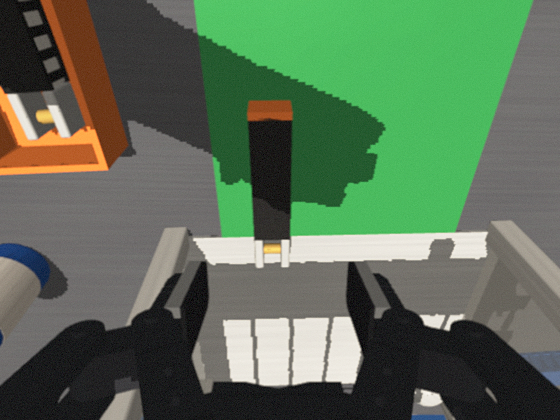

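The wrist view shows the footrest lying straight on the mat. Its orange end is at (247–293, 100–121), booth (-0.131, -0.067), and its fork at (272,252) is still on the booth sill. I regrip it nearly upright near the orange end and draw it another 65 mm toward me.

```bash
python3 - <<'E'
from h import *
st=where(); s=load('w5.png'); f=inb(plane(s,(272,238),.032,st)); n=inb(plane(s,(270,121),.032,st)); print(n,f); 
yaw=np.degrees(np.arctan2(*(f-n)[[1,0]])); print(yaw)
Q=tool(15,yaw); u=(f-n)/np.linalg.norm(f-n); g=tcp(outb([n[0]+.035,n[1]+.035*u[1],.028]),Q)
plan([(g-.07*Q.apply([0,0,1]),Q,4),(g,Q,4)])
E
```

```text
t 17.625 tcp [ 0.4993 -0.1301  0.1642] grasp booth [-0.1094 -0.0661  0.1825] F [-0.49  0.16 -0.06] w 0.7042705404885518 0.0
[-0.12714411 -0.06710729  0.032     ] [-0.02004308 -0.06636999  0.032     ]
0.3944220784940427
[0.16, -0.02, 0.52] [0.08, 0.05, -0.05]
[0.15, -0.02, 0.52] [0.08, 0.06, -0.04]
[0.15, -0.02, 0.52] [0.08, 0.05, -0.05]
[0.15, -0.01, 0.53] [0.08, 0.06, -0.04]
-- 
[-0.0, 0.0, 0.44] [-0.0, -0.0, -0.0]
[-0.0, 0.0, 0.44] [-0.0, -0.0, -0.0]
[-0.0, 0.0, 0.43] [-0.0, -0.0, -0.0]
[-0.0, 0.0, 0.44] [-0.0, -0.0, -0.0]
--
```

step_arm(
  linear=[
    [0.16,-0.02,0.52],
    [0.15,-0.02,0.52],
    [0.15,-0.02,0.52],
    [0.15,-0.01,0.53],
    [0,0,0.44],
    [0,0,0.44],
    [0,0,0.43],
    [0,0,0.44],
    [0,0,0],
    [0,0,0],
  ],
  rotation=[
    [0.08,0.05,-0.05],
    [0.08,0.05,-0.05],
    [0.08,0.05,-0.05],
    [0.08,0.05,-0.05],
    [0,0,0],
    [0,0,0],
    [0,0,0],
    [0,0,0],
    [0,0,0],
    [0,0,0],
  ],
)

```text
time_s: 18.88
position: [0.5175, -0.1303, 0.0103]
ee_rot: [0.131, -0.022, 0.991, 0.003]
contact_force: [-0.9, -0.3, 0.5]
width: 0.703
finger_force: 0.0
```

```bash
python3 - <<'E'
from h import *
st=where(); print(np.round(st['joints'],3))
p=np.array(st['position']);q=rot(st);f=RB.apply([1,0,0]);print(q.inv().apply(-f*.065)/.04,q.inv().apply([0,0,.01])/.04)
E
```

```text
t 18.875 tcp [ 0.5175 -0.1303  0.0103] grasp booth [-0.091  -0.0664  0.0286] F [-0.85 -0.34  0.5 ] w 0.7025163333703502 0.0
[ 0.858  1.294 -1.232  2.187  1.813  1.065  0.214]
[ 1.56872469  0.01345372 -0.42372967] [-6.51918584e-02  5.58335281e-05 -2.41350406e-01]
```

Close, lift 4 mm, draw back 65 mm, lower, open.

step_arm(
  linear=[
    [0,0,0],
    [0,0,0],
    [0,0,0],
    [0,0,0],
    [0,0,0],
    [-0.03,0,-0.1],
    [0.26,0,-0.07],
    [0.26,0,-0.07],
    [0.26,0,-0.07],
    [0.26,0,-0.07],
    [0.26,0,-0.07],
    [0.26,0,-0.07],
  ],
  rotation=[
    [0,0,0],
    [0,0,0],
    [0,0,0],
    [0,0,0],
    [0,0,0],
    [0,0,0],
    [0,0,0],
    [0,0,0],
    [0,0,0],
    [0,0,0],
    [0,0,0],
    [0,0,0],
  ],
  grip=15,
  newtons=50,
)

```text
time_s: 20.38
position: [0.4523, -0.1333, 0.0141]
ee_rot: [0.131, -0.022, 0.991, 0.003]
contact_force: [0.5, -0.3, -2.5]
width: 0.358
finger_force: 49.7
```

step_arm(
  linear=[
    [0,0,0],
    [0.03,0,0.09],
    [0,0,0],
  ],
  rotation=[
    [0,0,0],
    [0,0,0],
    [0,0,0],
  ],
)

```text
time_s: 20.75
position: [0.4535, -0.1333, 0.0108]
ee_rot: [0.132, -0.022, 0.991, 0.003]
contact_force: [-1.8, -0.6, 3.5]
width: 0.357
finger_force: 50.1
```

```bash
python3 - <<'E'
from h import *
where()
E
```

```text
t 20.75 tcp [ 0.4535 -0.1333  0.0108] grasp booth [-0.1551 -0.0672  0.0291] F [-1.79 -0.63  3.49] w 0.35731892966832834 50.074249505996704
```

step_arm(
  linear=[
    [0,0,0],
    [0,0,0],
    [0,0,0],
    [0,0,0],
    [0,0,0],
    [-0.05,0,-0.4],
    [-0.05,0,-0.5],
    [-0.05,0,-0.5],
    [-0.1,0,-0.5],
    [-0.1,0,-0.5],
    [-0.1,0,-0.5],
    [0,0,0],
  ],
  rotation=[
    [0,0,0],
    [0,0,0],
    [0,0,0],
    [0,0,0],
    [0,0,0],
    [0,0,0],
    [0,0.4,0],
    [0,0.6,0],
    [0,0.6,0],
    [0,0.6,0],
    [0,0.6,0],
    [0,0,0],
  ],
  grip=60,
)

```text
time_s: 22.25
position: [0.449, -0.1334, 0.1284]
ee_rot: [0.036, -0.022, 0.999, 0.0]
contact_force: [0.6, -0.5, -0.3]
width: 0.708
finger_force: 0.0
```

```bash
python3 - <<'E'
from h import *
st=where(); s=save('wrist','w6.png'); print(np.round(st['joints'],3))
hsv=cv2.cvtColor(s['color'],cv2.COLOR_RGB2HSV); m=cv2.inRange(hsv,(6,150,90),(22,255,255))
for k in cv2.findContours(m,0,2)[0]:
    if cv2.contourArea(k)>100: b=cv2.boundingRect(k);print(b,inb(plane(s,(b[0]+b[2]/2,b[1]),.004,st)),inb(plane(s,(b[0]+b[2]/2,b[1]+b[3]),.032,st)))
E
```

```text
t 22.25 tcp [ 0.449  -0.1334  0.1284] grasp booth [-0.1559 -0.0671  0.1474] F [ 0.61 -0.5  -0.35] w 0.7082966658699907 0.0
[ 0.908  1.016 -1.323  2.159  1.269  1.052  0.493]
(268, 294, 18, 11) [-0.05558765 -0.06615318  0.004     ] [-0.06508579 -0.06622401  0.032     ]
(253, 130, 50, 14) [-0.19749966 -0.06653155  0.004     ] [-0.19297714 -0.06656165  0.032     ]
(0, 0, 135, 284) [-0.27849471 -0.20179813  0.004     ] [-0.08352498 -0.22721272  0.032     ]
```

View pics/w6.png

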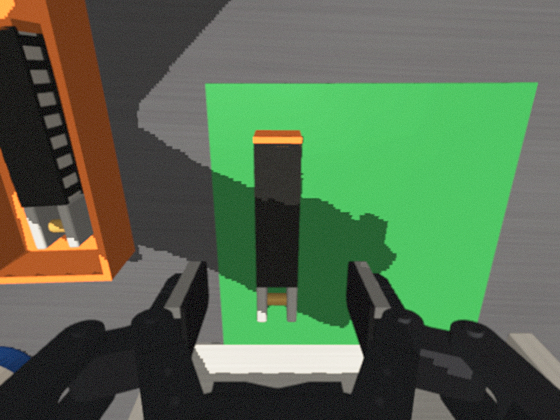

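The wrist view shows the footrest on the mat, released. Its orange end is at (253–303, 130–144), booth x -0.196, so the middle is at booth (-0.121, -0.067), well within the limits. The crate with the mate is at the left.

```bash
python3 - <<'E'
from h import *
Q=tool(0); g=tcp(outb([-.119,-.0665,.027]),Q)
plan([(g+[0,0,.06],Q,4),(g,Q,5)])
E
```

```text
[-0.21, 0.0, 0.39] [-0.0, 0.25, 0.03]
[-0.21, 0.01, 0.38] [-0.0, 0.25, 0.03]
[-0.22, 0.0, 0.38] [-0.01, 0.25, 0.02]
[-0.22, 0.01, 0.37] [-0.0, 0.24, 0.03]
-- 
[-0.0, -0.0, 0.3] [-0.0, 0.0, -0.0]
[-0.0, -0.0, 0.3] [-0.0, 0.0, -0.0]
[-0.0, -0.0, 0.3] [-0.0, 0.0, -0.0]
[-0.0, -0.0, 0.3] [-0.0, 0.0, -0.0]
[-0.0, -0.0, 0.3] [-0.0, 0.0, -0.0]
--
```

step_arm(
  linear=[
    [-0.21,0,0.39],
    [-0.21,0,0.38],
    [-0.22,0,0.38],
    [-0.22,0.01,0.37],
    [0,0,0.3],
    [0,0,0.3],
    [0,0,0.3],
    [0,0,0.3],
    [0,0,0.3],
    [0,0,0],
    [0,0,0],
  ],
  rotation=[
    [0,0.25,0.03],
    [0,0.25,0.03],
    [0,0.25,0.03],
    [0,0.25,0.03],
    [0,0,0],
    [0,0,0],
    [0,0,0],
    [0,0,0],
    [0,0,0],
    [0,0,0],
    [0,0,0],
  ],
)

```text
time_s: 23.68
position: [0.4843, -0.1315, 0.008]
ee_rot: [-0.001, -0.018, 1.0, 0.0]
contact_force: [-0.4, 0.4, 0.5]
width: 0.7
finger_force: 0.0
```

step_arm(
  linear=[
    [0,0,0],
    [0,0,0],
    [0,0,0],
    [0,0,0],
    [0,0,0],
  ],
  rotation=[
    [0,0,0],
    [0,0,0],
    [0,0,0],
    [0,0,0],
    [0,0,0],
  ],
  grip=15,
  newtons=50,
)

```text
time_s: 24.3
position: [0.4844, -0.1318, 0.0084]
ee_rot: [-0.001, -0.018, 1.0, -0.0]
contact_force: [-0.7, -0.6, 5.5]
width: 0.361
finger_force: 49.2
```

```bash
python3 - <<'E'
from h import *
st=where(); p=np.array(st['position'])
Q=tool(0,0,4.08); d=R.from_euler('z',4.08,degrees=True).apply([.002,0,0])
c=np.array([.4174,-.39,0])+d
h=p+[0,0,.12]
plan([(h,rot(st),6),([c[0],c[1],h[2]],Q,16)])
E
```

```text
t 24.3 tcp [ 0.4844 -0.1318  0.0084] grasp booth [-0.1192 -0.0667  0.0274] F [-0.69 -0.63  5.53] w 0.360587334363032 49.23490226268768
[0.0, -0.0, -0.5] [0.0, 0.0, 0.0]
[0.0, -0.0, -0.5] [0.0, 0.0, 0.0]
[0.0, -0.0, -0.5] [0.0, 0.0, 0.0]
[0.0, -0.0, -0.5] [0.0, 0.0, 0.0]
[0.0, -0.0, -0.5] [0.0, 0.0, 0.0]
[0.0, -0.0, -0.5] [0.0, 0.0, 0.0]
-- 
[0.12, -0.4, 0.0] [-0.0, -0.0, -0.03]
[0.12, -0.4, 0.0] [-0.0, -0.0, -0.03]
[0.12, -0.4, 0.0] [-0.0, -0.0, -0.03]
[0.12, -0.4, 0.0] [-0.0, -0.0, -0.03]
[0.12, -0.4, 0.0] [-0.0, -0.0, -0.03]
[0.12, -0.4, 0.0] [-0.0, -0.0, -0.03]
[0.12, -0.4, 0.0] [-0.0, -0.0, -0.03]
[0.12, -0.4, 0.0] [-0.0, -0.0, -0.03]
[0.12, -0.4, 0.0] [-0.0, -0.0, -0.03]
[0.12, -0.4, 0.0] [-0.0, -0.0, -0.03]
[0.12, -0.39, 0.0] [-0.0, -0.0, -0.03]
[0.13, -0.39, 0.0] [-0.0, -0.0, -0.04]
[0.13, -0.4, 0.0] [-0.0, -0.0, -0.03]
[0.13, -0.39, 0.0] [-0.0, -0.01, -0.04]
[0.12, -0.4, 0.0] [-0.0, -0.0, -0.03]
[0.13, -0.39, 0.0] [-0.01, -0.01, -0.04]
--
```

step_arm(
  linear=[
    [0,0,-0.5],
    [0,0,-0.5],
    [0,0,-0.5],
    [0,0,-0.5],
    [0,0,-0.5],
    [0,0,-0.5],
    [0,0,0],
  ],
  rotation=[
    [0,0,0],
    [0,0,0],
    [0,0,0],
    [0,0,0],
    [0,0,0],
    [0,0,0],
    [0,0,0],
  ],
)

```text
time_s: 25.18
position: [0.4849, -0.1317, 0.1284]
ee_rot: [-0.0, -0.018, 1.0, -0.0]
contact_force: [0.4, -0.2, -3.4]
width: 0.357
finger_force: 49.9
```

step_arm(
  linear=[
    [0.12,-0.4,0],
    [0.12,-0.4,0],
    [0.12,-0.4,0],
    [0.12,-0.4,0],
    [0.12,-0.4,0],
    [0.12,-0.4,0],
    [0.12,-0.4,0],
    [0.12,-0.4,0],
    [0,0,0],
  ],
  rotation=[
    [0,0,-0.03],
    [0,0,-0.03],
    [0,0,-0.03],
    [0,0,-0.03],
    [0,0,-0.03],
    [0,0,-0.03],
    [0,0,-0.03],
    [0,0,-0.03],
    [0,0,0],
  ],
)

```text
time_s: 26.3
position: [0.4497, -0.2635, 0.1266]
ee_rot: [-0.002, -0.024, 1.0, -0.0]
contact_force: [-0.3, 1.2, -3.0]
width: 0.357
finger_force: 50.0
```

step_arm(
  linear=[
    [0.12,-0.4,0],
    [0.12,-0.4,0],
    [0.12,-0.4,0],
    [0.12,-0.4,0],
    [0.12,-0.4,0],
    [0.12,-0.4,0],
    [0.12,-0.4,0],
    [0.12,-0.4,0],
    [0,0,0],
    [0,0,0],
  ],
  rotation=[
    [0,0,-0.03],
    [0,0,-0.03],
    [0,0,-0.03],
    [0,0,-0.03],
    [0,0,-0.03],
    [0,0,-0.04],
    [0,0,-0.04],
    [0,0,-0.04],
    [0,0,0],
    [0,0,0],
  ],
)

```text
time_s: 27.55
position: [0.4209, -0.39, 0.1278]
ee_rot: [-0.001, -0.036, 0.999, 0.001]
contact_force: [-1.0, -0.3, -2.5]
width: 0.358
finger_force: 50.1
```

```bash
python3 - <<'E'
from h import *
st=where(); print(np.round(st['joints'],3)); s=save('wrist','w7.png')
yc=4.08; RC=R.from_euler('z',yc,degrees=True); C=np.array([.4174,-.39,0])
# check: rim of compartment, measured vs predicted by colour profile along crate y at two x
hsv=cv2.cvtColor(s['color'],cv2.COLOR_RGB2HSV); m=cv2.inRange(hsv,(6,140,60),(22,255,255))
c=max(cv2.findContours(m,0,cv2.CHAIN_APPROX_NONE)[0],key=cv2.contourArea)
print(cv2.boundingRect(c)); P=np.array([RC.inv().apply(plane(s,q[0].astype(float),.045,st)-C) for q in c[::3] if 2<q[0][0]<557 and 2<q[0][1]<417])
print('near edge(-x)',np.percentile(P[:,0],[0,2,5]),'far',np.percentile(P[:,0],[95,98,100]),'y-',np.percentile(P[:,1],[0,2,5]),'y+',np.percentile(P[:,1],[95,98,100]))
Q=tool(0,0,yc); d=RC.apply([.002,0,0]); 
plan([([C[0]+d[0],C[1]+d[1],st['position'][2]],Q,2)])
E
```

```text
t 27.55 tcp [ 0.4209 -0.39    0.1278] grasp booth [-0.1919 -0.3226  0.1468] F [-0.97 -0.34 -2.54] w 0.3579714341268117 50.05264699459076
[ 1.295  1.111 -1.303  1.785  1.152  1.24   1.287]
(194, 35, 314, 300)
near edge(-x) [-0.10557491 -0.10553111 -0.10548862] far [0.08112995 0.08653708 0.09734926] y- [-0.04804891 -0.04773119 -0.04749831] y+ [0.13232705 0.13248061 0.13271465]
[0.02, 0.0, 0.0] [0.01, -0.01, 0.01]
[0.02, 0.01, 0.0] [0.01, -0.01, 0.01]
--
```

The rim check in the wrist view agrees to about 1.6 mm, so I correct by that and lower slowly.

step_arm(
  linear=[
    [0.04,-0.04,0],
    [0,0,0.25],
    [0,0,0.25],
    [0,0,0.25],
    [0,0,0.25],
    [0,0,0.25],
    [0,0,0.25],
    [0,0,0.25],
    [0,0,0.25],
    [0,0,0.25],
    [0,0,0],
  ],
  rotation=[
    [0.02,-0.02,0.02],
    [0,0,0],
    [0,0,0],
    [0,0,0],
    [0,0,0],
    [0,0,0],
    [0,0,0],
    [0,0,0],
    [0,0,0],
    [0,0,0],
    [0,0,0],
  ],
)

```text
time_s: 28.98
position: [0.4187, -0.3928, 0.0369]
ee_rot: [-0.001, -0.035, 0.999, -0.0]
contact_force: [0.3, -0.6, -3.1]
width: 0.357
finger_force: 50.0
```

step_arm(
  linear=[
    [0,0,0.16],
    [0,0,0.16],
    [0,0,0.16],
    [0,0,0.1],
    [0,0,0.07],
    [0,0,0],
  ],
  rotation=[
    [0,0,0],
    [0,0,0],
    [0,0,0],
    [0,0,0],
    [0,0,0],
    [0,0,0],
  ],
)

```text
time_s: 29.72
position: [0.4192, -0.393, 0.0117]
ee_rot: [-0.0, -0.035, 0.999, -0.001]
contact_force: [0.6, 0.4, -2.6]
width: 0.357
finger_force: 50.0
```

```bash
python3 - <<'E'
from h import *
st=where(); print(rot(st).as_matrix().round(3)[:,2])
E
```

```text
t 29.725 tcp [ 0.4192 -0.393   0.0117] grasp booth [-0.1937 -0.3255  0.0307] F [ 0.59  0.45 -2.58] w 0.35730027504284056 50.04512071609497
[-0.001 -0.001 -1.   ]
```

Lower another 2 mm, then release with a narrow opening and rise.

step_arm(
  linear=[
    [0,0,0.03],
    [0,0,0.03],
    [0,0,0],
    [0,0,0],
  ],
  rotation=[
    [0,0,0],
    [0,0,0],
    [0,0,0],
    [0,0,0],
  ],
)

```text
time_s: 30.22
position: [0.4193, -0.3931, 0.0096]
ee_rot: [-0.0, -0.035, 0.999, -0.001]
contact_force: [0.3, 0.0, -3.9]
width: 0.358
finger_force: 50.1
```

step_arm(
  linear=[
    [0,0,0],
    [0,0,0],
    [0,0,0],
    [0,0,-0.2],
    [0,0,-0.3],
    [0,0,-0.5],
    [0,0,-0.5],
    [0,0,-0.5],
    [0,0,-0.5],
    [0,0,-0.5],
    [0,0,0],
    [0,0,0],
  ],
  rotation=[
    [0,0,0],
    [0,0,0],
    [0,0,0],
    [0,0,0],
    [0,0,0],
    [0,0,0],
    [0,0,0],
    [0,0,0],
    [0,0,0],
    [0,0,0],
    [0,0,0],
    [0,0,0],
  ],
  grip=43,
)

```text
time_s: 31.72
position: [0.4188, -0.3931, 0.129]
ee_rot: [-0.001, -0.035, 0.999, -0.001]
contact_force: [-1.0, -0.2, 0.0]
width: 0.499
finger_force: 0.0
```

```bash
python3 - <<'E'
from h import *
st=where(); s=save('wrist','w8.png'); RC=R.from_euler('z',4.08,degrees=True); C=np.array([.4172,-.3916,0])
g=cv2.cvtColor(s['color'],cv2.COLOR_RGB2HSV); m=((g[:,:,2]<60)&(g[:,:,1]<120)).astype(np.uint8)*255
for k in cv2.findContours(m,0,2)[0]:
    if cv2.contourArea(k)>1500: r=cv2.minAreaRect(k); print(r, RC.inv().apply(plane(s,r[0],.033,st)-C).round(4))
t=save('top','top3.png'); h=cv2.cvtColor(t['color'],cv2.COLOR_RGB2HSV); m=cv2.inRange(h,(0,170,100),(5,255,255))
print('red now',[cv2.boundingRect(k) for k in cv2.findContours(m,0,2)[0]],'expected as raised: (234,201,84,19)')
E
```

```text
t 31.725 tcp [ 0.4188 -0.3931  0.129 ] grasp booth [-0.1941 -0.3255  0.148 ] F [-1.02 -0.24  0.01] w 0.498918358551315 0.0
((279.5, 339.0), (160.0, 559.0), 90.0) [0.1102 0.0004 0.033 ]
((404.43231201171875, 195.71847534179688), (57.41147994995117, 152.81993103027344), 3.1798298358917236) [-0.0077  0.0872  0.033 ]
((276.5, 180.0), (154.0, 47.0), 90.0) [-0.019  -0.0018  0.033 ]
red now [(234, 201, 84, 19), (376, 194, 8, 8)] expected as raised: (234,201,84,19)
```

```bash
python3 -c "
from rig import env
print(env.hand_in())"
```

```text
the job is handed in; nothing more can be done
None
```

The job is handed in: the shutter is still up, and the footrest lies released in the crate's empty compartment beside its mate. It took about 32 s of the 72 s. The hand-in returned no verdict, and the first pull stopped short, so I set the footrest down and regripped it near its orange end to draw it clear.

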